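# Unclip the battery cover of a film light box

### The job

The batteries of the light box on the film bench need changing: press the cover's snap tab inward until the cover springs up, then take the cover by its ridge, draw it out from under the lip, lift it off and lay it down gently, flat and ridge up, well inside the metal tray. Do not strain the tab, the box or the cover (feel for the tab, it lets go below 10 N, and 15 N would break it), and leave the other things alone.

Things in the scene. Friction and masses are not known exactly. Their poses are not given: they have to be found in the camera images.
- lightbox: Grey light box, 200 (x) x 130 (y) x 50 mm high, fixed to the bench; origin at the centre of its underside, z up. Far half (+x): white opal window. Near half: battery bay with the grey cover (recess x -91 to 11, y -36 to 36 mm). A black snap tab 5 mm thick, 26 wide, stands up through the cover at y = 0: outer face x = -66, top z = 79 mm; it flexes about its foot at x -74, z 14 mm.
- press_mid (a point): Fixed point of the box, x -74, y 0, z 72 mm. The press pad, a plate 22 mm wide (y), z 65 to 79 mm, sits on the tab's -x side on a screw stem set differently on every box: its outer face lies anywhere within 8 mm in x of this point, unmeasured: feel for it. Press it inward = to the box's +x. Keep fingertips above z = 65 mm, so the cover has room to rise under them.
- nose (a point): Tip of the tab's nose at rest: box x -86, z 49.5 to 52.5 mm; it hooks 4 +-1 mm over the cover's edge bar. Pushed at z 67 mm the tab takes 1.5 N to start and about 1.15 N per mm; the nose lets go after 4.5 to 6.5 mm (6 to 9 N); hard stop at 7 mm (about 10 N), so press slowly. Never push tab or box with 15 N. Let go, the tab springs back; the lifted cover stays up, above the nose.
- plunger_at (a point): Top of the damped spring plunger under the clipped cover: box x -44, y 0, z 44 mm. Once the nose lets go, it lifts the cover's tab end in about 0.5 s (keep the tab pressed so long), with about 3 N and a 6.7 mm stroke.
- lip (a point): Lower front edge of the box's lip, box x 11, z 48.5 mm (lip x 11 to 22, y -36 to 36, up to z 52 mm). The cover's tongue lies 6 mm under it. Drawing the sprung-up cover 7 to 9 mm toward the box's -x frees the tongue and clears the nose; more than 9 mm meets the tab. Then it lifts straight off. Never force cover and box against each other with 30 N.
- cover: Grey cover, loose, about 80 g: plate 100 (x) x 70 (y) x 5 mm, origin at the centre of its underside. Clipped in: box x -40, z 44 mm, parallel, 1 mm play. Grip ridge on top, x -8 to 32, y -6 to 6, up to z 23 mm: grasp it across y. Window for the tab x -42 to -12.5, y -20 to 20; edge bar x -50 to -42; tongue x 50 to 57, y -22 to 22, z 0 to 3 mm. Sprung up, it is tilted 0.13 rad about y.
- cover_edge (a point): Middle of the cover's near upper edge: x -50, z 5 mm in the cover's frame. Clipped in it is 49 mm above the bench, sprung up about 61 mm.
- tray: Shallow open aluminium tray, 160 (x) x 120 (y) x 14 mm high, walls and floor 4 mm, fixed to the bench; origin at the centre of its underside, z up. To the left or the right of the light box.
- film_can: Closed round metal film can, 104 mm across, 32 mm high, loose, origin under its centre. Stands on the other side of the light box than the tray. Leave alone.
- loupe: Black magnifier loupe, 44 mm across, 50 mm high, standing loose; origin under its centre. Leave alone.
- dispenser: Black tape dispenser with a paper roll, 160 x 64 x 93 mm, loose; origin under its centre. Leave alone.
Not all that is in view belongs to the job. Leave any blue look-alike of the cover alone.

How it is judged (in metres and radians):
On the way, in this order (a step that is already met when the one before it is completed fails the run):
1. the tab has been pressed in and the cover's tab end has sprung up, its tongue still under the lip (z of cover_edge in the frame of lightbox above 0.0565 m and z of cover in the frame of lightbox below 0.056 m), for 0.1 s.
2. the cover is lifted clear of the light box, held by the fingers (z of cover in the frame of lightbox above 0.085 m and contact force between cover and lightbox below 0.1 N and contact force between the fingers and cover above 0.5 N), for 0.1 s.
At the end, for the whole second after the job is handed in: The cover lies flat on the tray's floor, ridge up (tilted less than 0.08 rad, underside less than 8 mm above the tray's underside), its centre within 30 mm (x) and 25 mm (y) of the tray's centre, at rest and released (x of cover in the frame of tray between -0.03 and 0.03 m and y of cover in the frame of tray between -0.025 and 0.025 m and z of cover in the frame of tray below 0.008 m and angle between cover's own z axis and vertical below 0.08 rad and linear speed of cover below 0.02 m/s and contact force between the fingers and cover below 0.1 N); the robot touches nothing.
It fails at once if the tab or the box is pushed with more than 15 N (contact force between any of the fingers, the arm and lightbox above 15 N).
It fails at once if cover and box are forced against each other with more than 30 N (contact force between cover and lightbox above 30 N).
It fails at once if the cover is dropped (moves faster than 0.6 m/s without being held) (linear speed of cover above 0.6 m/s and contact force between the fingers and cover below 0.05 N).
It fails at once if the cover is pressed or banged against the tray with more than 80 N (contact force between cover and tray above 80 N).
It fails at once if the film can, the loupe or the tape dispenser is moved more than 20 mm (distance of any of film_can, loupe, dispenser from where it was at the start of the episode above 0.02 m).
It also fails if it takes over 64 s, if anything falls off the work surface, if the arm or the gripper's body presses on something with over 40 N, if the wrist force passes 120 N, or if a joint passes its speed limit or range.

### The arm

A 6-joint arm with a two-finger parallel gripper is mounted at the origin on the work surface. World frame = base frame: x ahead of the robot, y to its left, z up, the work surface at z = 0. Lengths are in mm, angles in rad, forces in N, time in s.
With the tool pointing down it reaches from about 350 to 775 mm from the base axis. Payload 7.3 kg.
Tool frame: the origin (TCP) lies at the very end of the fingers, on their centre line; the grasp point (between the pads) lies 19 mm behind it; z points along the fingers, y is the line along which they close (so a half turn about z gives the same grasp; the last joint's range is limited). The gripper opens to 92 mm and grips with 3 to 60 N. Pads are 19 mm wide; open, the fingers measure 130 mm over their backs; the gripper's body (75 mm by 190 mm) begins 47 mm behind the grasp point.
Start: joints at [-1.352, 0.342, 1.524, -0, 1.275, -0.146], TCP at [187.323, -490.464, 226.741] pointing down, gripper open.
Joint ranges: [-2.53, 2.53], [-0.77, 2.02], [0.04, 2.7], [-1, 4.14], [0.28, 2.66], [-3.11, 3.11]. Speed limits (rad/s): [2.57, 2.57, 3.14, 3.14, 3.14, 3.14].

### API

Orientations are given as [roll, pitch, yaw] about the fixed x, y, z axes, in that order (R = Rz(yaw) Ry(pitch) Rx(roll)).
In Python, from plant import get_obs, vision, workorder gives the robot as it stands.
- The arm moves only by the shell command python3 -m pendant 'ROWS' [OPENING]. ROWS is a JSON object of lists of equal length, an entry for each row: "dp": the shift along the tool's x, y, z in m, a list of three; "rotation": the turn, a rotation vector about the tool's x, y, z in rad, a list of three. A call has 1 to 8 rows; each row is the pose to reach, as a shift and turn from the pose commanded when the call began, along the tool's axes at that moment; what a row does not reach only later rows make up. A row lasts 1/8 s, in which the tool goes at most 62.5 mm and 10.7 degrees, less where a joint would pass 70% of its speed; a pose out of reach is approached as far as the arm can. A call with a gripper value outside its range is refused whole. OPENING is the finger opening in m, from 0 to 0.0918, set as the call begins (- or left out, the last holds). The fingers move at their own pace and stop on an object; the grip force is fixed at half the most. Time passes only in rows, so rows that repeat a pose let the fingers close. It gives the time, the measured TCP pose, the force, the opening and the grip force at its end, in the units of the state.
- get_obs(): the state, without advancing time (a new reading comes with each control period).
- vision.capture(name): name is "side" or "top" or "wrist"; returns a dict with "pixels" (384x512x3 uint8, red, green, blue), "vfov" (degrees; the focal length in pixels is half the picture's height over the tangent of half this angle, whatever the lens; pixels are square), "cx", "cy" (the principal point, pixels), "pose" (4x4, takes a point from camera to world coordinates); the wrist camera has in their place "T_tool_cam" (4x4, takes a point from camera to tool coordinates, whose origin is the TCP and whose axes are the flange's). Camera axes: x right, y up, looking along -z (the intrinsics and any distortion apply to the point x, -y, -z); pixel columns grow to the right and rows downward; lengths in mm; the calibration is good to about 2 mm. A picture is of the moment at which its call begins: read the wrist's pose just before it. There is no depth.
- workorder.close_job(): hands the job in; it is judged then, once.
The state is a dict: "time": time; "joint_positions": joint angles; "dq": joint speeds; "tau": joint torques, N m; "tool_pos": TCP position; "tcp_rot": TCP orientation; "contact_force": force on the tool from outside, world axes, zero at the start; "moment": the same for the moment, N m; "grip_width": finger opening in mm; "finger_force": force on a finger pad.
Only numpy, scipy, OpenCV 4.12 (cv2) and the standard library are available. Lean on these libraries where they do the work, as an engineer would, in place of code of your own. Each camera call takes 0.05 s, during which the arm holds its last target. There are 200 camera calls.

## Working session

There is one attempt and no reset: what is moved stays moved. The work goes in short steps, Python scripts to look and compute and a shell command to move; the robot and the scene stay as the last step left them, time stands still between calls to the robot, and variables do not carry over. Pictures are saved under pics/ and viewed, at most 10 in all, crops included, and the job is handed in when it is done.

```bash
mkdir -p pics; ls
python3 - <<'E'
from plant import get_obs, vision, workorder
import cv2,numpy as np
print(get_obs())
for n in ["side","top"]:
    c=vision.capture(n); cv2.imwrite(f"pics/{n}0.png",c["pixels"][:,:,::-1])
    np.save(f"pics/{n}0.npy",c,allow_pickle=True)
    print(n,{k:v for k,v in c.items() if k!="pixels"})
c=vision.capture("wrist");print({k:v for k,v in c.items() if k!="pixels"})
E
```

```text
pics
{'time': 0.0, 'joint_positions': array([-1.35199941e+00,  3.42740791e-01,  1.52500262e+00, -2.05261327e-05,
        1.27538505e+00, -1.45971288e-01]), 'dq': array([-0.00017506,  0.00049649, -0.00187427, -0.00074005, -0.00168277,
        0.0005362 ]), 'tau': array([ 1.15196026e-04, -4.31242847e+01, -2.44220245e+01,  7.17799016e-02,
        5.58531994e-02, -1.25685765e-04]), 'tool_pos': array([ 187.22649242, -490.0552424 ,  226.04060404]), 'tcp_rot': array([-3.14007032e+00, -2.03969357e-04,  3.64774040e-01]), 'contact_force': array([ 0.49685136, -0.08403187,  0.1542247 ]), 'moment': array([-0.00714763,  0.00812617,  0.03129387]), 'finger_force': 0.0, 'grip_width': 91.83999515487325}
side {'vfov': 55.2037667094472, 'cx': 256.7189751595853, 'cy': 186.2349539575047, 'pose': array([[-9.99345168e-01, -3.43607691e-03, -3.60198324e-02,
         5.82285186e+02],
       [-2.96276421e-02, -4.93749910e-01,  8.69099091e-01,
         8.48346253e+02],
       [-2.07710803e-02,  8.69597160e-01,  4.93324784e-01,
         5.54843585e+02],
       [ 0.00000000e+00,  0.00000000e+00,  0.00000000e+00,
 
[... 195 characters left out ...]
43e+02],
       [-9.99309362e-01, -2.88516735e-02, -2.34175014e-02,
        -9.59456656e+00],
       [-2.47295191e-02,  4.59899031e-02,  9.98635759e-01,
         1.09014180e+03],
       [ 0.00000000e+00,  0.00000000e+00,  0.00000000e+00,
         1.00000000e+00]])}
{'vfov': 71.98400037110274, 'cx': 258.1569780284005, 'cy': 187.10741847619812, 'T_tool_cam': array([[-2.77556128e-04,  9.53639932e-01,  3.00949834e-01,
         8.15046352e+01],
       [ 9.99999804e-01,  4.33789544e-04, -4.52311123e-04,
        -1.19027582e+00],
       [-5.61890840e-04,  3.00949649e-01, -9.53639865e-01,
        -1.57284303e+02],
       [ 0.00000000e+00,  0.00000000e+00,  0.00000000e+00,
         1.00000000e+00]])}
```

View pics/top0.png

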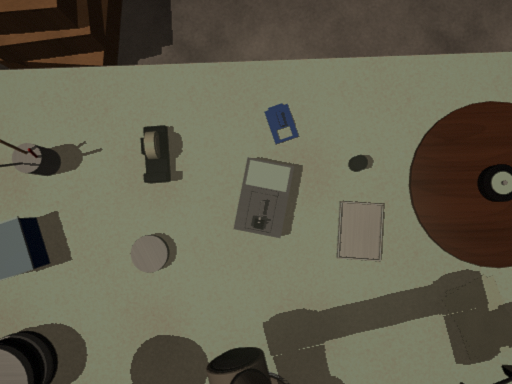

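View pics/side0.png

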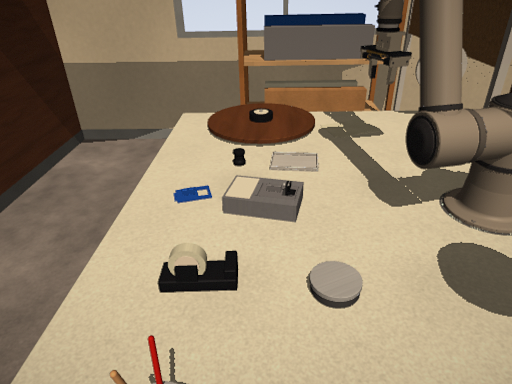

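Top view: the box is centred at about (268,197), its window toward +x. The tray is at (361,231) on its right, the film can at (150,253), the loupe at (358,163), the dispenser at (157,154) and the blue decoy at (282,124).

```bash
cat > h.py <<'E'
import numpy as np, cv2
from plant import get_obs, vision
from scipy.spatial.transform import Rotation as R
def T_tool():
    o=get_obs(); T=np.eye(4); T[:3,:3]=R.from_euler('xyz',o['tcp_rot']).as_matrix(); T[:3,3]=o['tool_pos']; return T
def cap(n):
    T=T_tool() if n=="wrist" else None
    c=vision.capture(n)
    c['P']=T@c['T_tool_cam'] if n=="wrist" else c['pose']
    c['f']=c['pixels'].shape[0]/2/np.tan(np.radians(c['vfov'])/2); return c
def ray(c,uv,z):
    uv=np.atleast_2d(uv).astype(float)
    d=np.c_[(uv[:,0]-c['cx'])/c['f'],-(uv[:,1]-c['cy'])/c['f'],-np.ones(len(uv))]@c['P'][:3,:3].T
    o=c['P'][:3,3]; return o+d*((z-o[2])/d[:,2])[:,None]
def proj(c,X):
    X=np.atleast_2d(X); p=(X-c['P'][:3,3])@c['P'][:3,:3]
    return np.c_[c['cx']+c['f']*p[:,0]/-p[:,2], c['cy']-c['f']*p[:,1]/-p[:,2]]
E
python3 - <<'E'
from h import *
c=cap("top"); im=c['pixels']
def rect(m,z,box):
    x0,y0,x1,y1=box; mm=np.zeros_like(m); mm[y0:y1,x0:x1]=m[y0:y1,x0:x1]
    cs,_=cv2.findContours(mm,cv2.RETR_EXTERNAL,cv2.CHAIN_APPROX_NONE); k=max(cs,key=cv2.contourArea)
    p=cv2.boxPoints(cv2.minAreaRect(k)); q=ray(c,p,z); print(np.round(p),'\n',q[:,:2].round(1),q.mean(0).round(1)); 
    e=q[1]-q[0]; f=q[2]-q[1]; print(np.linalg.norm(e),np.linalg.norm(f),np.degrees(np.arctan2(e[1],e[0])))
hsv=cv2.cvtColor(im,cv2.COLOR_RGB2HSV)
print(hsv[175,268],hsv[200,255],hsv[230,361],hsv[250,320],hsv[253,150],hsv[205,290])
bench=(hsv[...,1]>30)&(hsv[...,2]>90)
m=(~bench).astype(np.uint8)*255
rect(m,14,(330,195,390,268))
rect(m,32,(120,230,180,280))
cv2.imwrite("pics/c.png",cv2.resize(im[145:275,215:400,::-1],None,fx=4,fy=4,interpolation=cv2.INTER_CUBIC))
E
```

```text
[ 36  39 130] [18 38 80] [ 19  50 122] [ 31  50 127] [ 20  44 116] [23 59 74]
[[316. 213.]
 [341. 202.]
 [368. 258.]
 [344. 270.]] 
 [[ 549.9 -173.5]
 [ 580.9 -242.7]
 [ 422.2 -311.7]
 [ 391.5 -243. ]] [ 486.1 -242.7   14. ]
75.83975577839085 173.04245233258527 -65.89816992225084
[[148. 235.]
 [169. 227.]
 [181. 261.]
 [160. 269.]] 
 [[503.  297.6]
 [522.6 238.6]
 [428.7 206.3]
 [409.2 264.9]] [465.9 251.8  32. ]
62.092188804398376 99.2410784980136 -71.64084263851367
```

View pics/c.png

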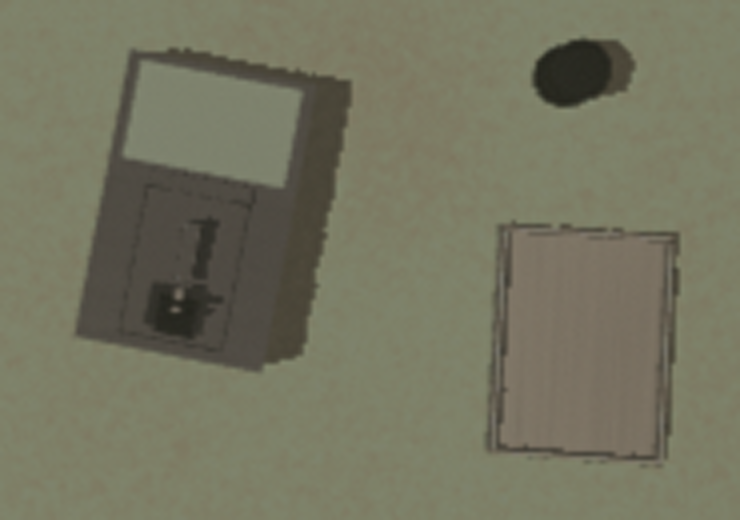

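The crop shows the box top corners at about (132,50), (318,84), (262,370) and (76,336). The tray corners are at (500,225), (679,234), (664,463) and (489,451).

Run:
```python
from h import *
c=cap("top")
for n,p,z in [("box",[(132,50),(318,84),(262,370),(76,336)],50),("tray",[(500,225),(679,234),(664,463),(489,451)],14)]:
    q=ray(c,(np.array(p)+.5)/4+[215,145]-.5,z); a=(q[0]+q[1]-q[2]-q[3])/2
    print(n,q.mean(0).round(1),np.linalg.norm(a),np.linalg.norm(q[0]-q[1]),np.arctan2(a[1],a[0]))
o=get_obs();print(o['tool_pos'],o['tcp_rot'])
```

```text
box [599.  -26.9  50. ] 198.55948035889108 129.15968787022922 -0.22276602967482959
tray [ 499.3 -293.7   14. ] 158.47534505480422 124.46246294839571 -0.09799402294474546
[ 187.29851785 -490.2715076   226.4061788 ] [-3.14092817e+00 -8.93757785e-05  3.64885276e-01]
```

```bash
python3 -m pendant '{"dp":[[0.02,-0.014,0],[0.06,-0.041,0],[0.1,-0.068,0],[0.15,-0.102,0],[0.2,-0.136,0],[0.25,-0.17,0],[0.3,-0.205,0],[0.34,-0.232,0]],"rotation":[[0,0,0.03],[0,0,0.1],[0,0,0.2],[0,0,0.3],[0,0,0.4],[0,0,0.5],[0,0,0.57],[0,0,0.588]]}' 0.0
python3 - <<'E'
from h import *
T=T_tool(); print((T[:3,:3].T@(np.array([521,-9.3,226])-T[:3,3])).round(1), get_obs()['tcp_rot'])
E
```

```text
time: 1.25
tool_pos: [423.1, -150.3, 226.8]
tcp_rot: [3.142, -0.0, -0.223]
contact_force: [-0.0, -0.7, -0.9]
grip_width: 16.5
finger_force: 0.0
[  64.2 -159.2    0.9] [ 3.14151443e+00 -4.34029047e-04 -2.23404799e-01]
```

```bash
python3 -m pendant '{"dp":[[0.02,-0.045,0],[0.042,-0.1,0],[0.058,-0.145,0],[0.064,-0.159,0],[0.064,-0.159,0],[0.064,-0.159,0]],"rotation":[[0,0,0],[0,0,0],[0,0,0],[0,0,0],[0,0,0],[0,0,0]]}'
python3 - <<'E'
from h import *
c=cap("wrist"); np.save("pics/w1.npy",c,allow_pickle=True)
cv2.imwrite("pics/w1.png",cv2.resize(c['pixels'][:,:,::-1],(800,600),interpolation=cv2.INTER_CUBIC)); o=get_obs(); print(o['tool_pos'],o['tcp_rot'],o['contact_force'],o['time'])
E
```

```text
time: 2.0
tool_pos: [519.2, -12.7, 226.6]
tcp_rot: [3.141, 0.001, -0.224]
contact_force: [-0.1, 0.5, 0.3]
grip_width: 0.4
finger_force: 0.0
[519.22980904 -12.81981264 226.75898577] [ 3.14113689e+00  1.95930103e-04 -2.24855583e-01] [-0.93784282  0.45364219  0.21716735] 2.05
```

View pics/w1.png

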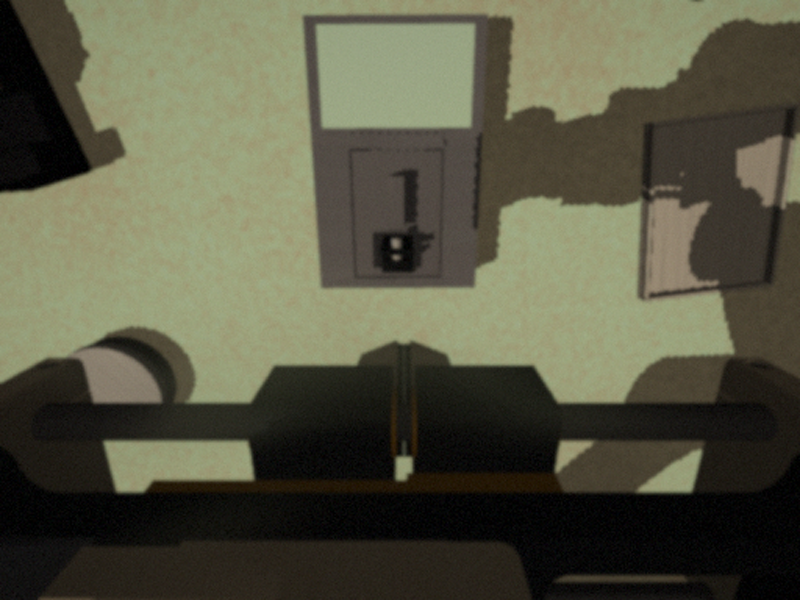

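The wrist view (800x600) shows the box top corners at (304,16), (487,16), (475,287) and (322,287), and the tab and pad at about (397,250). Tray at the right.

Run:
```python
from h import *
c=np.load("pics/w1.npy",allow_pickle=True).item()
q=ray(c,(np.array([(304,15),(487,15),(475,287),(322,287)])+.5)*.64-.5,50); a=(q[0]+q[1]-q[2]-q[3])/2; b=(q[0]+q[3]-q[1]-q[2])/2
yaw=np.arctan2(a[1],a[0])
print(q.mean(0),np.linalg.norm(a),np.linalg.norm(b),yaw,np.arctan2(-b[0],b[1]))
print("recess", ray(c,(np.array([(350,150),(443,150),(441,277),(355,277)])+.5)*.64-.5,50))
ctr=q.mean(0)[:2]; y=-0.223
for n,(bx,by,z) in dict(pre=(-105,0,68)).items():
    for C in (ctr,np.array([599,-27])):
        p=np.r_[C+np.array([[np.cos(y),-np.sin(y)],[np.sin(y),np.cos(y)]])@[bx,by],z]; T=T_tool()
        print(n,p,(T[:3,:3].T@(p-T[:3,3])).round(1))
print(proj(c,ctr.tolist()+[50])/.64)
```

```text
[598.2487456  -25.07097404  50.        ] 198.59376990133282 128.54145794000334 -0.2178567820705935 -0.22467693653160237
recess [[616.04720944   7.78577462  50.        ]
 [600.21566735 -61.50612966  50.        ]
 [501.87316711 -40.27213026  50.        ]
 [517.95487875  29.93971185  50.        ]]
pre [495.84871676  -1.8495595   68.        ] [-25.2  -5.6 158.8]
pre [496.59997116  -3.77858545  68.        ] [-24.   -3.8 158.8]
[[396.88819373 163.46996458]]
```

```bash
python3 -m pendant '{"dp":[[-0.012,-0.003,0.02],[-0.0245,-0.005,0.07],[-0.0245,-0.005,0.115],[-0.0245,-0.005,0.145],[-0.0245,-0.005,0.157],[-0.0245,-0.005,0.157],[-0.0245,-0.005,0.157],[-0.0245,-0.005,0.157]],"rotation":[[0,0,0],[0,0,0],[0,0,0],[0,0,0],[0,0,0],[0,0,0],[0,0,0],[0,0,0]]}'
cat > s.py <<'E'
from h import *
Y=-0.2215; B=np.array([598.4,-25.5]); Rz=np.array([[np.cos(Y),-np.sin(Y)],[np.sin(Y),np.cos(Y)]])
def st():
    F=[];P=[]
    for _ in range(1):
        o=get_obs();P.append(o['tool_pos']);F.append(o['contact_force'])
    p=np.mean(P,0); f=np.mean(F,0)
    print("box xyz",(Rz.T@(p[:2]-B)).round(2),p[2].round(2),"F box",(Rz.T@f[:2]).round(2),f[2].round(2),"t",o['time'],"rot",o['tcp_rot'].round(4))
if __name__=="__main__": st()
E
python3 s.py
```

```text
time: 3.05
tool_pos: [497.7, -1.4, 70.8]
tcp_rot: [-3.142, -0.002, -0.223]
contact_force: [0.2, -0.4, 0.3]
grip_width: 0.6
finger_force: 0.0
box xyz [-103.49    1.36] 70.85 F box [ 0.28 -0.37] 0.29 t 3.05 rot [-3.1415e+00 -2.3000e-03 -2.2330e-01]
```

```bash
python3 -m pendant '{"dp":[[0.0015,0.0005,0.001],[0.003,0.001,0.002],[0.0045,0.001,0.002],[0.006,0.001,0.002],[0.007,0.001,0.002],[0.008,0.001,0.002],[0.009,0.001,0.002],[0.009,0.001,0.002]],"rotation":[[0,0,0],[0,0,0],[0,0,0],[0,0,0],[0,0,0],[0,0,0],[0,0,0],[0,0,0]]}';python3 s.py;  python3 -m pendant '{"dp":[[0.001,0,0],[0.002,0,0],[0.003,0,0],[0.003,0,0]],"rotation":[[0,0,0],[0,0,0],[0,0,0],[0,0,0]]}';python3 s.py
```

```text
time: 4.05
tool_pos: [505.6, -4.3, 67.7]
tcp_rot: [3.142, -0.0, -0.223]
contact_force: [0.5, -0.6, 0.0]
grip_width: 0.4
finger_force: 0.0
box xyz [-95.16   0.35] 67.7 F box [ 0.59 -0.53] 0.0 t 4.05 rot [ 3.1415e+00 -1.0000e-04 -2.2320e-01]
time: 4.55
tool_pos: [508.6, -4.9, 67.7]
tcp_rot: [3.142, -0.0, -0.223]
contact_force: [0.1, -0.4, 0.1]
grip_width: 0.6
finger_force: 0.0
box xyz [-92.17   0.35] 67.69 F box [ 0.19 -0.35] 0.12 t 4.55 rot [ 3.1415e+00 -1.0000e-04 -2.2320e-01]
```

Run:
```python
from h import *
c=cap("wrist"); np.save("pics/w2.npy",c,allow_pickle=True)
cv2.imwrite("pics/w2.png",cv2.resize(c['pixels'][60:330,150:380,::-1],None,fx=2.2,fy=2.2,interpolation=cv2.INTER_CUBIC))
```

```text
(no output)
```

View pics/w2.png

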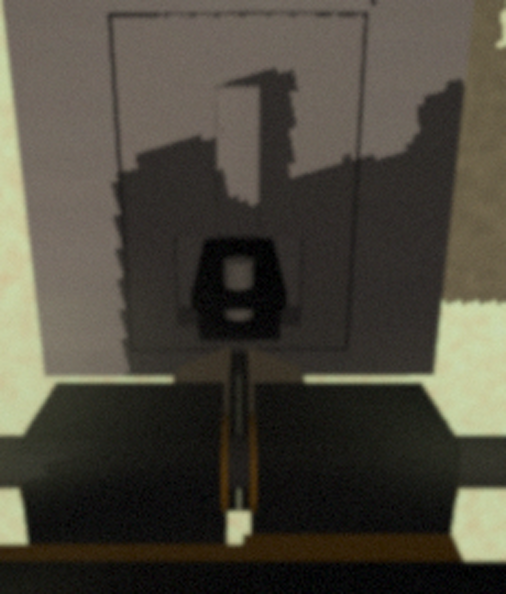

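The view shows the fingers lined up in y with the tab (238,290), with a small gap still in front of the pad (lower edge at row 338). I keep feeling forward.

```bash
python3 -m pendant '{"dp":[[0.001,0,-0.0005],[0.002,0,-0.0005],[0.003,0,-0.0005],[0.003,0,-0.0005]],"rotation":[[0,0,0],[0,0,0],[0,0,0],[0,0,0]]}' >/dev/null;python3 s.py
```

```text
box xyz [-89.15   0.34] 68.2 F box [-0.01 -0.21] 0.33 t 5.1 rot [ 3.1415e+00 -1.0000e-04 -2.2320e-01]
```

```bash
python3 -m pendant '{"dp":[[0.001,0,0],[0.002,0,0],[0.003,0,0],[0.003,0,0]],"rotation":[[0,0,0],[0,0,0],[0,0,0],[0,0,0]]}' >/dev/null;python3 s.py
```

```text
box xyz [-86.18   0.35] 68.2 F box [0.04 1.21] -0.54 t 5.6 rot [ 3.1415e+00 -1.0000e-04 -2.2320e-01]
```

```bash
python3 -m pendant '{"dp":[[0.001,0,0],[0.002,0,0],[0.002,0,0]],"rotation":[[0,0,0],[0,0,0],[0,0,0]]}' >/dev/null;python3 s.py
```

```text
box xyz [-84.19   0.34] 68.19 F box [ 0.67 -0.65] -0.47 t 5.975 rot [ 3.1415 -0.     -0.2232]
```

```bash
python3 -m pendant '{"dp":[[0.001,0,0],[0.002,0,0],[0.002,0,0]],"rotation":[[0,0,0],[0,0,0],[0,0,0]]}' >/dev/null;python3 s.py
```

```text
box xyz [-82.68   0.35] 68.1 F box [-3.15 -0.2 ] 1.32 t 6.35 rot [ 3.1415e+00  1.0000e-03 -2.2310e-01]
```

```bash
python3 -m pendant '{"dp":[[0.0005,0,0],[0.001,0,0],[0.0015,0,0],[0.002,0,0],[0.002,0,0]],"rotation":[[0,0,0],[0,0,0],[0,0,0],[0,0,0],[0,0,0]]}' >/dev/null;python3 s.py
```

```text
box xyz [-80.57   0.32] 68.04 F box [-4.81  0.92] 1.54 t 6.975 rot [ 3.1415e+00  8.0000e-04 -2.2320e-01]
```

```bash
python3 -m pendant '{"dp":[[0.0005,0,0],[0.001,0,0],[0.001,0,0]],"rotation":[[0,0,0],[0,0,0],[0,0,0]]}' >/dev/null;python3 s.py;python3 -m pendant '{"dp":[[0.0005,0,0],[0.0005,0,0]],"rotation":[[0,0,0],[0,0,0]]}' >/dev/null;python3 s.py
```

```text
box xyz [-79.77   0.32] 67.98 F box [-4.97  0.21] 1.75 t 7.35 rot [ 3.1415e+00  1.2000e-03 -2.2320e-01]
box xyz [-79.4    0.34] 67.96 F box [-4.87 -0.82] 1.61 t 7.6 rot [ 3.1415e+00  1.5000e-03 -2.2320e-01]
```

Run:
```python
from h import *
a=np.load("pics/w2.npy",allow_pickle=True).item()
c=cap("wrist"); cv2.imwrite("pics/w3.png",cv2.resize(c['pixels'][60:330,150:380,::-1],None,fx=2.2,fy=2.2,interpolation=cv2.INTER_CUBIC))
```

```text
(no output)
```

View pics/w3.png

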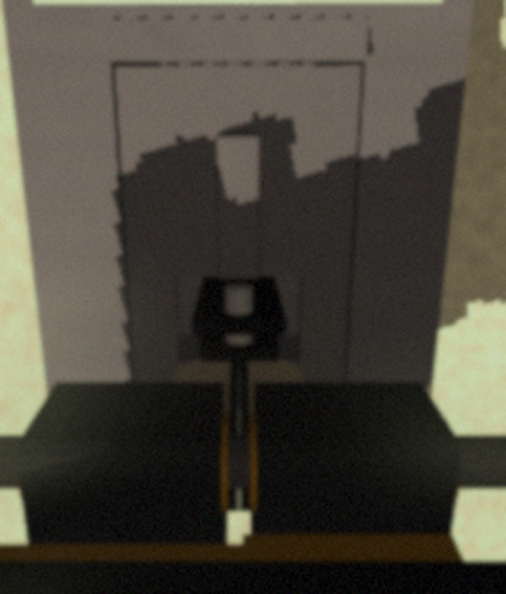

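The fingers are against the pad (238,355) and the cover is still down (its outline is unchanged relative to the box). I press on in half-millimetre steps.

```bash
python3 -m pendant '{"dp":[[0.0005,0,0],[0.0005,0,0]],"rotation":[[0,0,0],[0,0,0]]}' >/dev/null;python3 s.py;python3 -m pendant '{"dp":[[0.0005,0,0],[0.0005,0,0]],"rotation":[[0,0,0],[0,0,0]]}' >/dev/null;python3 s.py
```

```text
box xyz [-79.04   0.35] 67.94 F box [-5.59  0.65] 1.69 t 7.9 rot [ 3.1414e+00  1.8000e-03 -2.2310e-01]
box xyz [-78.67   0.32] 67.91 F box [-6.32 -1.09] 2.04 t 8.15 rot [ 3.1414e+00  2.1000e-03 -2.2320e-01]
```

```bash
python3 -m pendant '{"dp":[[0.0005,0,0],[0.0005,0,0]],"rotation":[[0,0,0],[0,0,0]]}' >/dev/null;python3 s.py;python3 -m pendant '{"dp":[[0.0005,0,0],[0.0005,0,0]],"rotation":[[0,0,0],[0,0,0]]}' >/dev/null;python3 s.py
```

```text
box xyz [-78.31   0.35] 67.88 F box [-6.41  0.82] 1.23 t 8.4 rot [ 3.1414e+00  2.4000e-03 -2.2310e-01]
box xyz [-77.94   0.33] 67.82 F box [-7.05  0.49] 2.56 t 8.65 rot [ 3.1414e+00  2.7000e-03 -2.2320e-01]
```

```bash
python3 -m pendant '{"dp":[[0.0005,0,0],[0.0005,0,0],[0.0005,0,0]],"rotation":[[0,0,0],[0,0,0],[0,0,0]]}' >/dev/null;python3 s.py;python3 - <<'E'
from h import *
c=cap("wrist"); np.save("pics/w4.npy",c,allow_pickle=True); cv2.imwrite("pics/w4.png",cv2.resize(c['pixels'][60:330,150:380,::-1],None,fx=2.2,fy=2.2,interpolation=cv2.INTER_CUBIC))
E
```

```text
box xyz [-77.57   0.33] 67.77 F box [-6.99 -0.27] 1.58 t 9.025 rot [ 3.1414e+00  3.0000e-03 -2.2310e-01]
```

```bash
python3 -m pendant '{"dp":[[0.0005,0,0],[0.0005,0,0],[0.0005,0,0]],"rotation":[[0,0,0],[0,0,0],[0,0,0]]}' >/dev/null;python3 s.py
python3 - <<'E'
from h import *
a=np.load("pics/w4.npy",allow_pickle=True).item()['pixels'];c=cap("wrist"); b=c['pixels']; print(np.abs(a.astype(int)-b)[60:220,180:320].mean())
np.save("pics/w5.npy",c,allow_pickle=True); cv2.imwrite("pics/w5.png",cv2.resize(np.hstack([a[60:330,150:380],b[60:330,150:380]])[:,:,::-1],None,fx=1.7,fy=1.7,interpolation=cv2.INTER_CUBIC))
E
```

```text
box xyz [-77.24   0.32] 67.74 F box [-8.4  -0.94] 1.98 t 9.45 rot [ 3.1414  0.0034 -0.2231]
3.1542410714285714
```

View pics/w5.png

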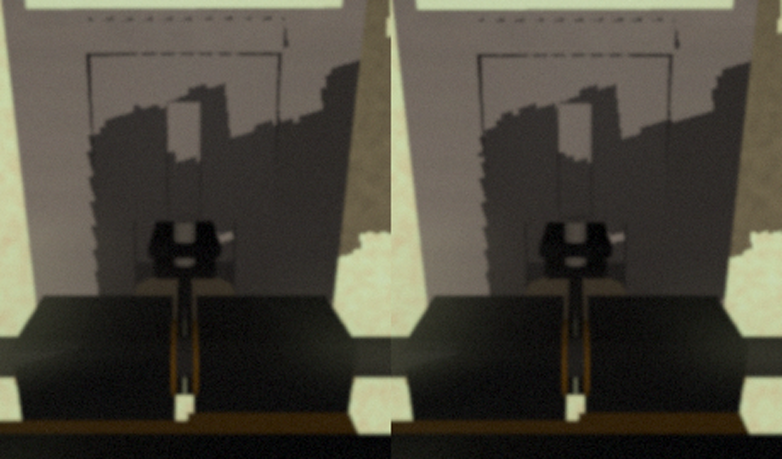

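Both frames show the cover's ridge and outline unchanged, so it is still clipped at about 7.7 N. A bit further.

```bash
python3 -m pendant '{"dp":[[0.0005,0,0],[0.0005,0,0],[0.0005,0,0]],"rotation":[[0,0,0],[0,0,0],[0,0,0]]}' >/dev/null;python3 s.py
python3 - <<'E'
from h import *
c=cap("side");np.save("pics/s1.npy",c,allow_pickle=True);c=cap("wrist")['pixels'];a=np.load("pics/w5.npy",allow_pickle=True).item()['pixels'];print(np.abs(a.astype(int)-c)[60:220,180:320].mean())
E
python3 -m pendant '{"dp":[[0.0005,0,0],[0.0005,0,0],[0.0005,0,0]],"rotation":[[0,0,0],[0,0,0],[0,0,0]]}' >/dev/null;python3 s.py
python3 - <<'E'
from h import *
c=cap("side");a=np.load("pics/s1.npy",allow_pickle=True).item()['pixels'];b=c['pixels'];np.save("pics/s2.npy",c,allow_pickle=True)
print(np.abs(a.astype(int)-b)[160:225,210:310].mean());w=cap("wrist")['pixels'];a=np.load("pics/w5.npy",allow_pickle=True).item()['pixels'];print(np.abs(a.astype(int)-w)[60:220,180:320].mean())
np.save("pics/w6.npy",w)
E
```

```text
box xyz [-76.85   0.31] 67.7 F box [-7.85  0.22] 1.55 t 9.875 rot [ 3.1413  0.0036 -0.2231]
3.0069940476190475
box xyz [-76.54   0.34] 67.64 F box [-8.55 -0.35] 1.35 t 10.35 rot [ 3.1414  0.004  -0.2231]
0.9795384615384616
3.7485119047619047
```

```bash
python3 -m pendant '{"dp":[[0.0005,0,0],[0.0005,0,0],[0.0005,0,0]],"rotation":[[0,0,0],[0,0,0],[0,0,0]]}' >/dev/null;python3 s.py
python3 - <<'E'
from h import *
b=cap("side")['pixels'];a=np.load("pics/s1.npy",allow_pickle=True).item()['pixels'];print(np.abs(a.astype(int)-b)[160:225,210:310].mean())
E
python3 -m pendant '{"dp":[[0.0004,0,0],[0.0004,0,0],[0.0004,0,0]],"rotation":[[0,0,0],[0,0,0],[0,0,0]]}' >/dev/null;python3 s.py
python3 - <<'E'
from h import *
c=cap("side");b=c['pixels'];a=np.load("pics/s1.npy",allow_pickle=True).item()['pixels'];print(np.abs(a.astype(int)-b)[160:225,210:310].mean())
w=cap("wrist")['pixels'];a=np.load("pics/w5.npy",allow_pickle=True).item()['pixels'];print(np.abs(a.astype(int)-w)[60:220,180:320].mean())
E
```

```text
box xyz [-76.25   0.36] 67.64 F box [-9.25  0.94] 1.66 t 10.825 rot [ 3.1413  0.0045 -0.223 ]
1.127948717948718
box xyz [-76.2    0.34] 67.58 F box [-10.67  -0.58] 2.03 t 11.25 rot [ 3.1413  0.0053 -0.223 ]
1.2756410256410255
4.337961309523809
```

```bash
python3 - <<'E'
from h import *
s=cap("side")['pixels'][150:230,200:320]; s0=np.load("pics/side0.npy",allow_pickle=True).item()['pixels'][150:230,200:320]
cv2.imwrite("pics/s3.png",cv2.resize(np.hstack([s0,s])[:,:,::-1],None,fx=3.3,fy=3.3,interpolation=cv2.INTER_CUBIC))
E
python3 s.py
```

```text
box xyz [-76.18   0.35] 67.58 F box [-9.64  0.59] 2.54 t 11.4 rot [ 3.1413  0.0052 -0.2231]
```

View pics/s3.png

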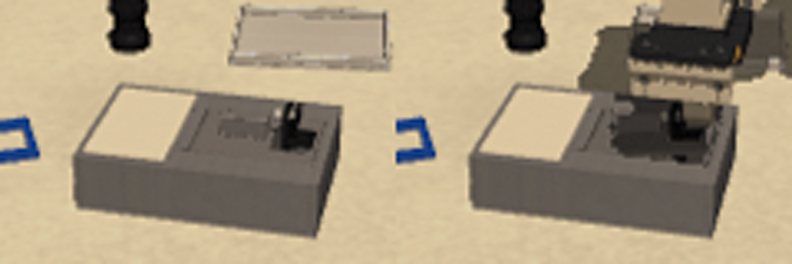

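The side crop doesn't clearly show whether the cover has risen (tab at (690,120) in the right half), so I'll compare frames numerically.

Run:
```python
from h import *
s1=np.load("pics/s1.npy",allow_pickle=True).item()['pixels'].mean(2); s=cap("side"); n=s['pixels'].mean(2)
d=np.abs(s1-n)>20; ys,xs=np.nonzero(d[150:230,200:320]); print("side diff",len(ys),(xs+200).tolist()[:40],(ys+150).tolist()[:40])
yaw=-.2215;Rz=np.array([[np.cos(yaw),-np.sin(yaw)],[np.sin(yaw),np.cos(yaw)]])
W=lambda b:np.c_[np.array(b)[:,:2]@Rz.T+[598.4,-25.5],np.array(b)[:,2]]
print("side proj corner clipped/up",proj(s,W([(-90,35,49),(-89,35,61),(-48,6,67),(-48,6,75),(-8,6,67),(-8,6,70)])).round(1))
w=cap("wrist"); a=np.load("pics/w5.npy",allow_pickle=True).item()
for c in (a,w):
    g=c['pixels'].mean(2); print("wrist ridge proj far/near top clipped, near up",proj(c,W([(-8,0,67),(-8,0,70),(-48,0,67),(-48,0,75)])).round(0).tolist())
    print(g[60:205,256:260].mean(1).round().astype(int).tolist())
```

```text
side diff 81 [298, 302, 311, 299, 300, 299, 300, 301, 303, 304, 307, 300, 301, 279, 278, 278, 299, 300, 308, 277, 278, 282, 284, 299, 300, 277, 294, 296, 260, 261, 307, 306, 260, 261, 279, 306, 259, 260, 302, 305] [150, 150, 150, 151, 151, 152, 152, 152, 152, 152, 152, 153, 153, 154, 155, 156, 156, 156, 156, 157, 157, 157, 157, 157, 157, 158, 158, 158, 160, 160, 161, 163, 164, 164, 164, 164, 166, 166, 167, 167]
side proj corner clipped/up [[294.5 199.6]
 [294.3 195.6]
 [280.9 186.5]
 [281.  183.9]
 [266.4 185. ]
 [266.4 184. ]]
wrist ridge proj far/near top clipped, near up [[260.0, 125.0], [260.0, 125.0], [260.0, 190.0], [260.0, 194.0]]
[194, 194, 193, 190, 177, 149, 119, 106, 102, 102, 102, 94, 94, 99, 104, 104, 102, 102, 101, 101, 101, 103, 100, 102, 101, 101, 101, 100, 103, 101, 97, 86, 79, 87, 97, 101, 102, 104, 102, 103, 103, 100, 102, 102, 102, 102, 102, 102, 100, 103, 102, 102, 103, 100, 101, 97, 88, 69, 55, 54, 67, 87, 98, 101, 103, 102, 103, 102, 102, 101, 103, 102, 101, 102, 102, 101, 102, 102, 102, 101, 100, 102, 102, 102, 102, 103, 101, 102, 101, 101, 99, 92, 84, 77, 67,
[... 264 characters left out ...]
[260.0, 127.0], [260.0, 192.0], [260.0, 196.0]]
[192, 193, 194, 194, 192, 188, 169, 139, 115, 107, 103, 104, 99, 92, 96, 99, 103, 103, 100, 100, 101, 102, 102, 100, 100, 101, 100, 101, 100, 100, 102, 98, 92, 83, 81, 90, 99, 100, 101, 102, 102, 102, 103, 102, 101, 102, 102, 103, 101, 102, 102, 102, 103, 100, 100, 101, 99, 93, 81, 64, 52, 56, 71, 89, 100, 103, 102, 103, 102, 100, 101, 102, 101, 103, 102, 101, 101, 100, 101, 101, 101, 102, 100, 100, 102, 100, 99, 100, 101, 100, 100, 97, 85, 69, 54, 46, 45, 46, 46, 46, 46, 47, 46, 45, 46, 46, 43, 46, 44, 46, 47, 46, 44, 45, 46, 46, 46, 45, 45, 43, 43, 42, 44, 46, 44, 45, 46, 42, 41, 39, 42, 55, 64, 66, 68, 68, 67, 64, 68, 67, 68, 63, 48, 27, 14]
```

```bash
python3 -m pendant '{"dp":[[-0.004,0,0],[-0.01,0,0],[-0.016,0,0],[-0.018,0,-0.02],[-0.018,0,-0.06],[-0.018,0,-0.09],[-0.018,0,-0.1],[-0.018,0,-0.1]],"rotation":[[0,0,0],[0,0,0],[0,0,0],[0,0,0],[0,0,0],[0,0,0],[0,0,0],[0,0,0]]}' 0.05 >/dev/null;python3 s.py
python3 - <<'E'
from h import *
w=cap("wrist"); np.save("pics/w7.npy",w,allow_pickle=True); s=cap("side")['pixels']; np.save("pics/s7.npy",s)
a=cv2.resize(w['pixels'][40:270,170:350],None,fx=2.3,fy=2.3,interpolation=cv2.INTER_CUBIC)
s=s[150:230,210:310]; s=cv2.resize(s,None,fx=3.8,fy=3.8,interpolation=cv2.INTER_CUBIC)
o=np.zeros((a.shape[0],a.shape[1]+s.shape[1],3),np.uint8); o[:,:a.shape[1]]=a; o[:s.shape[0],a.shape[1]:]=s
cv2.imwrite("pics/v9.png",np.clip(o[:,:,::-1].astype(float)*1.5,0,255)); print(o.shape)
E
```

```text
box xyz [-91.43   0.37] 168.32 F box [ 0.28 -0.07] -0.53 t 12.5 rot [-3.1416e+00 -1.7000e-03 -2.2330e-01]
(529, 794, 3)[ WARN:0@1.795] global loadsave.cpp:1063 imwrite_ Unsupported depth image for selected encoder is fallbacked to CV_8U.
```

View pics/v9.png

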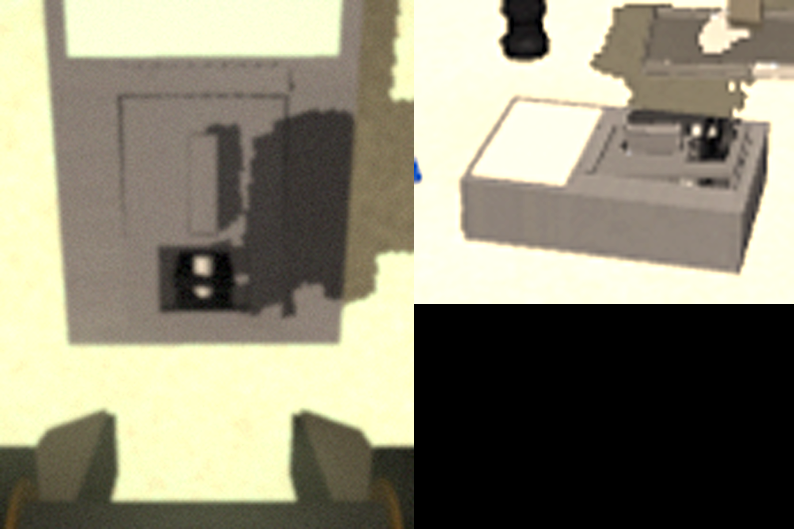

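The side view shows the cover's tab end raised: the window gap is open and the edge near (740,170) stands proud. The wrist view shows the ridge at (190–217, 132–235) in the crop. Now I compute the grasp.

```bash
python3 - <<'E'
from s import *
w=np.load("pics/w7.npy",allow_pickle=True).item()
px=np.array([(190,132),(217,132),(217,235),(190,235)])/2.3+[170,40]-.3
for p,z in zip(px,[68.2,68.2,73.4,73.4]):
    q=ray(w,p,z)[0]; print((Rz.T@(q[:2]-B)).round(1))
# tool targets: ridge top point P at box (-25.?,y,70.9); tool tilted .13: TCP below P along cover normal by 15
T=T_tool(); n=np.array([np.sin(.13),0,np.cos(.13)])
for d in (-60,-30,0,15):
    b=np.array([-25.5,0.5,71.])-d*n; W=np.r_[Rz@b[:2]+B,b[2]]
    print(d,b.round(1),"dp",(T[:3,:3].T@(W-T[:3,3])).round(1))
E
python3 s.py
```

```text
[-4.5  6.3]
[-4.5 -4.5]
[-44.9  -4.6]
[-44.9   6.6]
-60 [-17.7   0.5 130.5] dp [74.7 -0.3 36.4]
-30 [-21.6   0.5 100.7] dp [70.9 -0.3 66.2]
0 [-25.5   0.5  71. ] dp [67.  -0.3 95.9]
15 [-27.4   0.5  56.1] dp [ 65.1  -0.3 110.8]
box xyz [-92.36   0.29] 167.03 F box [0.05 0.5 ] 0.04 t 12.6 rot [ 3.1414e+00  1.6000e-03 -2.2330e-01]
```

```bash
python3 -m pendant '{"dp":[[0.025,0,0],[0.06,-0.0006,0.02],[0.0725,-0.0006,0.05],[0.07,-0.0006,0.08],[0.068,-0.0006,0.094],[0.067,-0.0006,0.1],[0.0663,-0.0006,0.104],[0.0663,-0.0006,0.104]],"rotation":[[0,-0.05,0],[0,-0.13,0],[0,-0.13,0],[0,-0.13,0],[0,-0.13,0],[0,-0.13,0],[0,-0.13,0],[0,-0.13,0]]}' 0.04 >/dev/null;python3 s.py
```

```text
box xyz [-25.23   0.89] 64.9 F box [ 0.67 -0.54] 0.14 t 13.6 rot [ 3.1416  0.1287 -0.2232]
```

```bash
python3 -m pendant '{"dp":[[0,0,0.003],[0,0,0.0055],[0,0,0.0075],[0,0,0.0075]],"rotation":[[0,0,0],[0,0,0],[0,0,0],[0,0,0]]}' >/dev/null;python3 s.py
```

```text
box xyz [-26.64   0.84] 56.62 F box [ 0.14 -1.09] -0.92 t 14.1 rot [ 3.1415  0.1303 -0.2232]
```

Clear of the plate, so I close.

```bash
python3 -m pendant '{"dp":[[0,0,0],[0,0,0],[0,0,0],[0,0,0],[0,0,0],[0,0,0]],"rotation":[[0,0,0],[0,0,0],[0,0,0],[0,0,0],[0,0,0],[0,0,0]]}' 0.0 ;python3 s.py
```

```text
time: 14.85
tool_pos: [572.7, -18.8, 56.8]
tcp_rot: [3.142, 0.13, -0.223]
contact_force: [-0.1, -0.0, 0.0]
grip_width: 11.4
finger_force: 30.0
box xyz [-26.5    0.88] 56.8 F box [-0.05 -0.05] 0.01 t 14.85 rot [ 3.1415  0.1299 -0.2232]
```

```bash
python3 -m pendant '{"dp":[[-0.001,0,0.00013],[-0.002,0,0.00026],[-0.003,0,0.0004],[-0.004,0,0.0005]],"rotation":[[0,0,0],[0,0,0],[0,0,0],[0,0,0]]}' >/dev/null;python3 s.py;python3 -m pendant '{"dp":[[-0.001,0,0.00013],[-0.002,0,0.00026],[-0.003,0,0.0004],[-0.004,0,0.0005],[-0.004,0,0.0005]],"rotation":[[0,0,0],[0,0,0],[0,0,0],[0,0,0],[0,0,0]]}' >/dev/null;python3 s.py
```

```text
box xyz [-30.09   0.84] 57.11 F box [ 3.57 -0.67] 2.56 t 15.35 rot [ 3.1415  0.1287 -0.2232]
box xyz [-34.44   0.85] 57.0 F box [2.46 0.37] 4.3 t 15.975 rot [ 3.1415  0.1295 -0.2232]
```

```bash
python3 -m pendant '{"dp":[[-0.00013,0,-0.001],[-0.00026,0,-0.002],[-0.0004,0,-0.003],[-0.00065,0,-0.005],[-0.0009,0,-0.007]],"rotation":[[0,0,0],[0,0,0],[0,0,0],[0,0,0],[0,0,0]]}' >/dev/null;python3 s.py
```

```text
box xyz [-35.17   0.88] 63.72 F box [-1.04 -0.64] 0.23 t 16.6 rot [ 3.1415  0.1315 -0.2232]
```

```bash
python3 -m pendant '{"dp":[[-0.0007,0,-0.005],[-0.0016,0,-0.012],[-0.003,0,-0.022],[-0.0045,0,-0.035],[-0.0065,0,-0.05],[-0.0085,0,-0.065],[-0.0092,0,-0.07],[-0.0092,0,-0.07]],"rotation":[[0,0,0],[0,0,0],[0,0,0],[0,0,0],[0,0,0],[0,0,0],[0,0,0],[0,0,0]]}';python3 s.py
python3 - <<'E'
from h import *
c=cap("top"); s=cap("side")
a=c['pixels'][140:280,190:400]; b=s['pixels'][100:240,200:330]
o=np.hstack([cv2.resize(x,None,fx=2.3,fy=2.3,interpolation=cv2.INTER_CUBIC) for x in (a,b)])
cv2.imwrite("pics/v10.png",np.clip(o[:,:,::-1]*1.3,0,255).astype(np.uint8))
# tray refined from wrist w1
w=np.load("pics/w1.npy",allow_pickle=True).item()
q=ray(w,(np.array([(643,124),(795,107),(772,285),(641,299)])+.5)*.64-.5,14);print(q.round(1),q.mean(0),np.linalg.norm(q[0]-q[1]),np.linalg.norm(q[0]-q[3]))
E
```

```text
time: 17.6
tool_pos: [564.9, -17.1, 134.8]
tcp_rot: [3.142, 0.129, -0.223]
contact_force: [-0.4, -0.1, -1.5]
grip_width: 11.5
finger_force: 30.0
box xyz [-34.5    0.88] 134.84 F box [-0.41 -0.16] -1.54 t 17.6 rot [ 3.1416  0.1293 -0.2232]
[[ 583.4 -231.3   14. ]
 [ 568.7 -354.2   14. ]
 [ 414.8 -341.7   14. ]
 [ 428.2 -221.4   14. ]] [ 498.75568001 -287.12845057   14.        ] 123.73466674713532 155.56297445592082
```

Run:
```python
from h import *
T=T_tool(); Rt=R.from_euler('xyz',[np.pi,0,-.095]).as_matrix()
print("rv",R.from_matrix(T[:3,:3].T@Rt).as_rotvec().round(4))
for z in (135,80): print((T[:3,:3].T@(np.array([509,-292,z])-T[:3,3])).round(1))
```

```text
rv [-0.0083  0.1307 -0.1281]
[  6.6 280.5  -1.8]
[ 13.8 280.4  52.7]
```

```bash
python3 -m pendant '{"dp":[[0,0.015,0],[0.001,0.05,0],[0.002,0.095,0],[0.003,0.145,0],[0.005,0.195,0],[0.006,0.24,-0.001],[0.0066,0.27,-0.0018],[0.0066,0.2805,-0.0018]],"rotation":[[0,0.02,-0.02],[-0.002,0.05,-0.05],[-0.005,0.08,-0.08],[-0.008,0.11,-0.11],[-0.0083,0.1307,-0.1281],[-0.0083,0.1307,-0.1281],[-0.0083,0.1307,-0.1281],[-0.0083,0.1307,-0.1281]]}' | head -3; python3 -m pendant '{"dp":[[0,0,0],[0,0,0.01],[0,0,0.03],[0,0,0.055],[0,0,0.07],[0,0,0.08],[0,0,0.08],[0,0,0.08]],"rotation":[[0,0,0],[0,0,0],[0,0,0],[0,0,0],[0,0,0],[0,0,0],[0,0,0],[0,0,0]]}'
python3 - <<'E'
from h import *
w=cap("wrist"); s=cap("side")
a=cv2.resize(w['pixels'],None,fx=.9,fy=.9); b=cv2.resize(s['pixels'][110:210,220:360],None,fx=2.3,fy=2.3,interpolation=cv2.INTER_CUBIC)
o=np.zeros((a.shape[0],a.shape[1]+b.shape[1],3),np.uint8); o[:,:a.shape[1]]=a; o[:b.shape[0],a.shape[1]:]=b; print(o.shape)
cv2.imwrite("pics/v10.png",np.clip(o[:,:,::-1]*1.4,0,255).astype(np.uint8))
E
```

```text
time: 18.7
tool_pos: [508.6, -293.5, 134.7]
tcp_rot: [-3.141, 0.0, -0.097]
time: 19.7
tool_pos: [509.9, -292.4, 56.1]
tcp_rot: [3.141, -0.002, -0.095]
contact_force: [0.6, -0.4, 0.9]
grip_width: 11.9
finger_force: 30.0
(346, 783, 3)
```

View pics/v10.png

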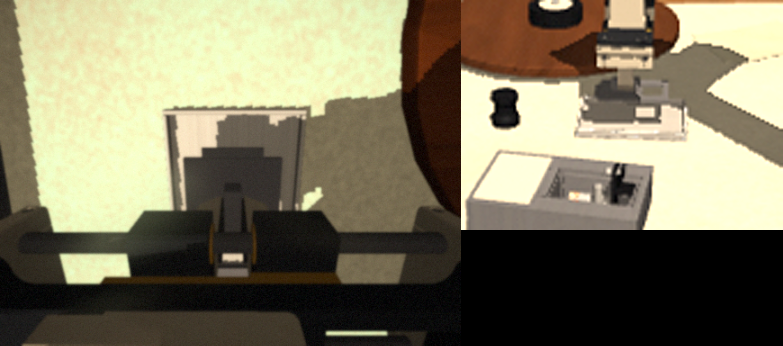

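The cover is held level over the tray. In the wrist view the cover's far edge runs from (183,157) to (281,157), and the tray's far corners are at (165,109) and (309,107). I check the alignment with these.

Run:
```python
from h import *
w=cap("wrist"); P=lambda u,z: ray(w,(np.array(u)+.5)/.9-.5,z)
t=P([(165,109),(309,107)],14); c=P([(183,157),(281,157)],53)
y=-.095; Rz=np.array([[np.cos(y),-np.sin(y)],[np.sin(y),np.cos(y)]])
print(t.round(1),c.round(1)); m=t.mean(0)[:2]-80*Rz[:,0]; k=c.mean(0)[:2]-50*Rz[:,0]
print("tray ctr",m,"cover ctr",k,"cover in tray",Rz.T@(k-m)); d=t[0]-t[1];print(np.linalg.norm(d),np.arctan2(-d[0],d[1]))
```

```text
[[ 583.8 -243.5   14. ]
 [ 574.2 -360.5   14. ]] [[ 551.7 -261.    53. ]
 [ 545.2 -329.    53. ]]
tray ctr [ 499.31394327 -294.41187555] cover ctr [ 498.66064753 -290.25361215] cover in tray [-1.04479105  4.07754356]
117.37350605621863 -0.08191473427945782
```

```bash
python3 -m pendant '{"dp":[[0,0.001,0.008],[0,0.003,0.018],[0,0.003,0.027],[0,0.003,0.033],[0,0.003,0.036],[0,0.003,0.038],[0,0.003,0.039],[0,0.003,0.039]],"rotation":[[0,0,0],[0,0,0],[0,0,0],[0,0,0],[0,0,0],[0,0,0],[0,0,0],[0,0,0]]}'; python3 -m pendant '{"dp":[[0,0,0.001],[0,0,0.002],[0,0,0.003],[0,0,0.003]],"rotation":[[0,0,0],[0,0,0],[0,0,0],[0,0,0]]}'
```

```text
time: 20.85
tool_pos: [509.3, -295.2, 16.6]
tcp_rot: [3.141, -0.001, -0.095]
contact_force: [0.1, 0.4, -0.1]
grip_width: 11.7
finger_force: 30.0
time: 21.35
tool_pos: [509.1, -295.1, 13.3]
tcp_rot: [3.142, -0.001, -0.095]
contact_force: [1.0, 0.6, -1.1]
grip_width: 11.7
finger_force: 30.0
```

```bash
python3 -m pendant '{"dp":[[0,0,0.0005],[0,0,0.001],[0,0,0.001]],"rotation":[[0,0,0],[0,0,0],[0,0,0]]}' |grep -E "pos|contact"; python3 -m pendant '{"dp":[[0,0,0.0005],[0,0,0.001],[0,0,0.001]],"rotation":[[0,0,0],[0,0,0],[0,0,0]]}'|grep -E "pos|contact"
```

```text
tool_pos: [509.2, -295.2, 12.6]
contact_force: [-0.4, -0.2, 0.0]
tool_pos: [509.1, -295.2, 12.1]
contact_force: [-4.2, 0.4, 6.7]
```

```bash
python3 -m pendant '{"dp":[[0,0,0],[0,0,0],[0,0,0],[0,0,0]],"rotation":[[0,0,0],[0,0,0],[0,0,0],[0,0,0]]}' 0.035|grep -E "pos|contact|grip|fing"; python3 -m pendant '{"dp":[[0,0,-0.005],[0,0,-0.015],[0,0,-0.035],[0,0,-0.06],[0,0,-0.09],[-0.01,0,-0.12],[-0.02,0,-0.15],[-0.02,0,-0.15]],"rotation":[[0,0,0],[0,0,0],[0,0,0],[0,0,0],[0,0,0],[0,0,0],[0,0,0],[0,0,0]]}'
python3 - <<'E'
from h import *
w=cap("wrist"); g=cv2.cvtColor(w['pixels'],cv2.COLOR_RGB2GRAY); np.save("pics/w11.npy",w,allow_pickle=True)
y=-.09; Rz=np.array([[np.cos(y),-np.sin(y)],[np.sin(y),np.cos(y)]]); C=np.array([499,-293.5])
# rectify the tray-floor-level plane (z=9) into tray coordinates, 2 px/mm, and print grey profiles along x and y
xs=np.arange(-85,86,3)
def prof(pts): 
    p=proj(w,np.c_[np.array(pts)@Rz.T+C,np.full(len(pts),9.)]).astype(np.float32); return cv2.remap(g,p[None,:,0].copy(),p[None,:,1].copy(),cv2.INTER_LINEAR)[0]
print("x@y=25",list(zip(xs.tolist(),prof([(x,25) for x in xs]).tolist())))
print("y@x=40",list(zip(xs.tolist(),prof([(40,v) for v in xs]).tolist())))
E
```

```text
tool_pos: [509.2, -295.1, 11.3]
contact_force: [-0.5, -1.1, 0.3]
grip_width: 34.9
finger_force: 0.0
time: 23.6
tool_pos: [489.9, -294.1, 164.8]
tcp_rot: [3.138, -0.006, -0.095]
contact_force: [-0.4, -0.5, -0.7]
grip_width: 35.4
finger_force: 0.0
x@y=25 [(-85, 170), (-82, 155), (-79, 110), (-76, 70), (-73, 114), (-70, 152), (-67, 154), (-64, 154), (-61, 155), (-58, 157), (-55, 155), (-52, 130), (-49, 92), (-46, 90), (-43, 91), (-40, 91), (-37, 91), (-34, 89), (-31, 89), (-28, 89), (-25, 89), (-22, 91), (-19, 90), (-16, 90), (-13, 89), (-10, 92), (-7, 90), (-4, 89), (-1, 89), (2, 89), (5, 89), (8, 86), (11, 88), (14, 86), (17, 88), (20, 86), (23, 91), (26, 88), (29, 90), (32, 87), (35, 87), (38, 87), (41, 88), (44, 88), (47, 96), (50, 154), (53, 167), (56, 166), (59, 166), (62, 166), (65, 166), (68, 168), (71, 167), (74, 156), (77, 147), (80, 115), (83, 167)]
y@x=40 [(-85, 76), (-82, 79), (-79, 83), (-76, 79), (-73, 80), (-70, 82), (-67, 83), (-64, 79), (-61, 74), (-58, 68), (-55, 53), (-52, 137), (-49, 159), (-46, 157), (-43, 156), (-40, 156), (-37, 137), (-34, 85), (-31, 85), (-28, 87), (-25, 87), (-22, 85), (-19, 85), (-16, 86), (-13, 87), (-10, 87), (-7, 87), (-4, 88), (-1, 86), (2, 87), (5, 86), (8, 88), (11, 88), (14, 86), (17, 87), (20, 88), (23, 87), (26, 88), (29, 88), (32, 91), (35, 140), (38, 166), (41, 166), (44, 167), (47, 166), (50, 127), (53, 69), (56, 57), (59, 119), (62, 163), (65, 180), (68, 180), (71, 179), (74, 181), (77, 179), (80, 178), (83, 177)]
```

The cover measures 100 x 70 mm at plate height, within 2 mm of the tray centre. It is flat and released, so I hand in.

```bash
python3 -c "
from plant import workorder
print(workorder.close_job())"
```

```text
the job is handed in; nothing more can be done
None
```

The job is handed in, with no verdict returned: the tab was released at about 10 N, and the cover was drawn out, lifted off and laid flat, ridge up, within about 2 mm of the tray's centre and released by about 24 s.

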